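# Roll the hex blank groove-up into the feed bed and pedal it home

### The job

Turn the hexagonal wooden blank over by one face so that its grooved face is on top, and lay it lengthwise in the feed bed, between the pusher plate and the end stop. Then press the hooded foot pedal fully down to its stop, keep it down for a moment so that the pusher shoves the blank home against the end stop, and let the pedal come all the way up again. Leave the glue bottle, the offcut and the try square where they are.

Things in the scene. Friction and masses are not known exactly. Their poses are not given: they have to be found in the camera images.
- blank_center (a point): centre of the loose hexagonal oak blank (0.16 kg): prism 66 mm long along y (flat ends at y = +/-33 mm, good to pinch), 60 mm across flats, faces 34.6 mm wide. It starts lying on a plain face, z up, the grooved face being the upper slanting one on its +x side, outward normal (sin 60, 0, cos 60 deg). A 60 degree roll about its y axis, top towards -x, brings the groove up.
- blank_groove (a point): middle of the grooved face of the blank, at the surface, 30 mm from blank_center along that face's outward normal; same axes. The groove, 14 mm wide and 6 mm deep, runs the full length. With the groove on top this point is 30 mm above blank_center.
- feeder: fixed aluminium feed bed, origin on the bench under the middle of the loading space; bed surface at z = 12 mm. The blank lies along y between two steel rails 8 mm high, in a channel x = -27 to +27 mm. Base 120 mm wide (x), y = -218 to +93 mm. Grey drive box behind the pusher: y = -213 to -123 mm, top z = 64 mm.
- bed (a point): centre of the bed surface in the loading space, 12 mm above the feeder's origin, same axes. Lay the blank here: 37 mm are then free at each end, to the end stop (dark plate, face at y = +70 mm, 90 mm wide, 44 mm high) and to the drawn-back pusher plate (face at y = -70 mm, 48 mm wide, 37 mm high). Home, the blank's centre is at y = +37 mm.
- pusher (a joint): travel of the pusher plate along the feeder's +y (m): 0 drawn back, 0.073 fully out (its face then 67 mm from the stop's: the blank's length and 1 mm). The pedal drives it in proportion (0.332 m per rad) and it returns with the pedal.
- pedal_unit: fixed hooded foot pedal, origin on the bench under its middle, open front to -x. Base 190 x 130 x 10 mm. Sheet hood: roof x = -35 to +95 mm, z = 120 to 123 mm; side walls at y = +/-58 mm (inside). Pedal hinge line along y at x = -60 mm, z = 26 mm: most of the pedal is under the roof, reached through the front with the tool leaning back towards -x.
- tread (a point): point on the pedal's upper surface, mid-width, 70 mm from the hinge, under the hood: about 47 mm above the bench at rest, 32 mm when down. The pedal is a plate 84 mm wide, 8 mm thick, from 2 to 132 mm from the hinge, rising 0.25 rad towards +x at rest.
- pedal (a joint): pedal angle (rad): 0 at rest (up), 0.22 at its lower stop. Spring-returned; pressed 60 mm from the hinge it needs about 6 N to start and 15 N to reach the stop, with the blank in the bed (more if pressed nearer the hinge), and the force climbs steeply once it is on the stop.
- glue: bystander: white glue bottle with an orange cap, 56 mm across, 130 mm tall; origin at the centre of its underside
- offcut: bystander: pale softwood offcut lying flat, 45 x 150 x 20 mm (x, y, z); origin at the centre of its underside
- square: bystander: try square lying flat; dark wooden stock 22 x 100 x 16 mm (x, y, z) centred at the origin, steel blade 25 mm wide reaching to x = +141 mm at y = +37 mm; origin under the stock
There are look-alikes about, which are no part of the job. Several things look just like the pedal_unit: the one meant starts farthest to the robot's right.

How it is judged:
On the way, in this order (a step that is already met when the one before it is completed fails the run):
1. the blank lies in the channel of the bed, groove on top, let go (z of blank_groove in the frame of feeder between 0.068 and 0.076 m and x of blank_center in the frame of feeder between -0.01 and 0.01 m and y of blank_center in the frame of feeder between -0.045 and 0.045 m and contact force between blank and the fingers below 0.1 N), for 0.2 s.
2. the pedal is held down at its stop and the pusher has shoved the blank home against the end stop (value of joint pedal above 0.205 rad and y of blank_center in the frame of feeder above 0.033 m), for 0.3 s.
At the end, for the whole second after the job is handed in: The blank lies in the bed's channel (within 10 mm of its middle line, in line within 0.12 rad), groove on top, its end within 4 mm of the end stop; the pedal is up again (below 0.02 rad) and the pusher drawn back; the bystanders have not been moved by more than 30 mm (z of blank_groove in the frame of feeder between 0.068 and 0.076 m and x of blank_center in the frame of feeder between -0.01 and 0.01 m and y of blank_center in the frame of feeder between 0.033 and 0.042 m and angle between the y axis of blank_center and the y axis of feeder, either way round below 0.12 rad and value of joint pedal below 0.02 rad); the robot touches nothing.
It fails at once if the glue bottle is moved or knocked over (distance of glue from where it was at the start of the episode above 0.03 m or angle between glue's own z axis and vertical above 0.5 rad).
It fails at once if the offcut is moved (distance of offcut from where it was at the start of the episode above 0.03 m).
It fails at once if the try square is moved (distance of square from where it was at the start of the episode above 0.03 m).
It also fails if it takes over 61 s, if anything falls off the work surface, if the arm or the gripper's body presses on something with over 40 N, if the wrist force passes 120 N, or if a joint passes its speed limit or range.

### The arm

A 7-joint arm with a two-finger parallel gripper is mounted at the origin on the work surface. World frame = base frame: x ahead of the robot, y to its left, z up, the work surface at z = 0. Lengths are in m, angles in rad, forces in N, time in s.
With the tool pointing down it reaches from about 0.4 to 0.85 m from the base axis. Payload 4.4 kg.
Tool frame: the origin (TCP) lies at the very end of the fingers, on their centre line; the grasp point (between the pads) lies 19 mm behind it; z points along the fingers, y is the line along which they close (so a half turn about z gives the same grasp; the last joint's range is limited). The gripper opens to 94 mm and grips with 3 to 60 N. Pads are 16 mm wide; open, the fingers measure 119 mm over their backs; the gripper's body (75 mm by 177 mm) begins 78 mm behind the grasp point.
Start: joints at [1.052, 0.628, 0.038, 1.517, -0.027, 0.996, -0.02], TCP at [0.284, -0.584, 0.205] pointing down, gripper open.
Joint ranges: [-3.06, 3.06], [-0.37, 2.12], [-1.25, 1.32], [0.18, 2.47], [-1.1, 4.24], [0.23, 1.98], [-2.94, 2.94]. Speed limits (rad/s): [2.57, 2.57, 3.14, 3.14, 3.14, 3.14, 3.14].

### API

Orientations are given as [roll, pitch, yaw] about the fixed x, y, z axes, in that order (R = Rz(yaw) Ry(pitch) Rx(roll)).
In Python, from bench import bot, capture, order gives the robot as it stands. The module is installed in compiled form; this text tells all that it offers.
- The arm moves only by the tool drive_tool, never from a script. Its argument "rows" is a list of rows, each a list of 3 entries, a list of its own where there are three numbers: the gripper's target within -1 to 1 (shut at 1, half-way at 0, fully open at -1), then the shift along the tool's x, y, z in m, then the turn about the tool's z in degrees. In form: [[jaw, [x, y, z], spin], ...]. A call has 1 to 20 rows; each row shifts and turns the commanded pose from where the row before left it, along the tool's axes as they then stand; what a row does not reach is not made up. A row lasts 1/12 s, in which the tool goes at most 41.7 mm and 7.16 degrees, less where a joint would pass 70% of its speed; a pose out of reach is approached as far as the arm can. A call is refused whole if a number of a shift passes 0.0417 or a number of a turn 7.16, either way. A call with a gripper value outside its range is refused whole. The fingers move at their own pace and stop on an object; "grip_force" is the grip in N (left out, the last holds). Time passes only in rows, so rows that do not move let the fingers close. It gives the time, the measured TCP pose, the force, the opening and the grip force at its end, in the units of the state.
- bot.read_state(): the state, without advancing time (a new reading comes with each control period).
- capture(name): name is "scene" or "top" or "wrist"; returns a dict with "image" (384x512x3 uint8, blue, green, red), "fx", "fy", "cx", "cy" (pixels), "R" (3x3) and "t" (3): a world point X has camera coordinates R X + t. Camera axes: x right, y down, z forward; pixel columns grow to the right and rows downward; lengths in m; the calibration is good to about 2 mm. A picture is of the moment at which its call begins. There is no depth.
- order.job_done(): hands the job in; it is judged then, once.
The state is a dict: "time": time; "joint_pos": joint angles; "joint_vel": joint speeds; "tau": joint torques, N m; "ee_pos": TCP position; "ee_rot": TCP orientation; "wrist_force": force on the tool from outside, world axes, zero at the start; "ft_torque": the same for the moment, N m; "width": opening from 0.0 (shut) to 1.0 (fully open); "finger_force": force on a finger pad.
Only numpy, scipy, OpenCV 4.12 (cv2) and the standard library are available. Lean on these libraries where they do the work, as an engineer would, in place of code of your own. Each camera call takes 0.05 s, during which the arm holds its last target. There are 200 camera calls.

## Working session

There is one attempt and no reset: what is moved stays moved. The work goes in short steps, Python scripts to look and compute and a tool call to move; the robot and the scene stay as the last step left them, time stands still between calls to the robot, and variables do not carry over. Pictures are saved under pics/ and viewed, at most 10 in all, crops included, and the job is handed in when it is done.

Besides the shell and the picture viewer there is one more tool, called after "Call:" as name(argument=value, ...) on one line, values as JSON. drive_tool: Moves the arm, as the interface text tells. Its arguments: {"type":"object","properties":{"rows":{"type":"array"},"grip_force":{"type":"number"}},"required":["rows"]}

```bash
mkdir -p pics
python3 - <<'E'
from bench import bot,capture
import cv2,pickle,numpy as np
d={}
for n in("scene","top","wrist"):
    c=capture(n);d[n]=c;print(n,c["fx"],c["cx"],c["cy"],np.round(c["R"],3).tolist(),np.round(c["t"],3))
    cv2.imwrite(f"pics/{n}0.png",c["image"])
pickle.dump(d,open("d0.pkl","wb"))
cv2.imwrite("pics/both.png",cv2.resize(np.vstack([d["top"]["image"]]),(800,600),interpolation=cv2.INTER_CUBIC))
cv2.imwrite("pics/sc.png",cv2.resize(d["scene"]["image"],(800,600),interpolation=cv2.INTER_CUBIC))
print(bot.read_state())
E
```

```text
scene 491.80874498102355 239.29072265578083 192.8705053180317 [[-0.093, 0.996, -0.011], [0.607, 0.048, -0.793], [-0.789, -0.08, -0.609]] [ 0.04  -0.287  1.65 ]
top 379.2410973155025 259.5332661114392 189.343548066824 [[0.012, -0.999, 0.039], [-0.988, -0.018, -0.152], [0.153, -0.037, -0.988]] [-0.031  0.528  0.962]
wrist 299.00409005644445 258.0535390259124 188.62459210597453 [[0.437, -0.899, -0.001], [-0.868, -0.422, 0.261], [-0.235, -0.113, -0.965]] [-0.65  -0.027  0.391]
{'time': 0.15, 'joint_pos': array([ 1.0521955 ,  0.62912282,  0.038435  ,  1.51807706, -0.0270353 ,
        0.99627626, -0.0199985 ]), 'joint_vel': array([-0.00034615, -0.00247468,  0.00184179, -0.00057325,  0.00019609,
       -0.0001083 ,  0.00104283]), 'tau': array([ 1.67372058e-03, -5.50091100e+01,  1.14480324e+00, -1.86817700e+01,
       -5.21992415e-02,  2.09305150e-02,  1.13396454e-04]), 'ee_pos': array([ 0.28420951, -0.58405254,  0.20479171]), 'ee_rot': array([-3.14022574e+00, -3.37497631e-05,  4.52795322e-01]), 'wrist_force': array([-0.19300253, -0.15008718,  0.2248229 ]), 'ft_torque': array([0.00364464, 0.05332789, 0.03581398]), 'finger_force': 0.0, 'width': 0.9963314451709292}
```

View pics/both.png

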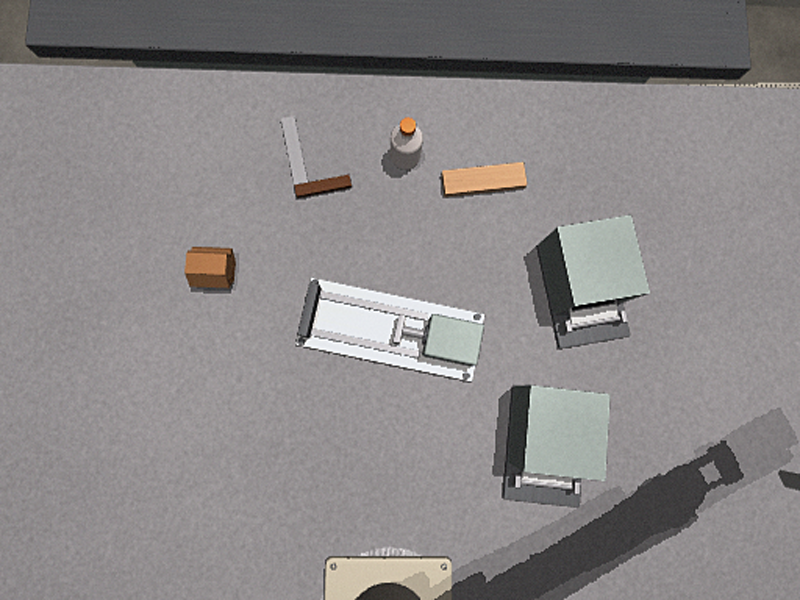

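View pics/sc.png

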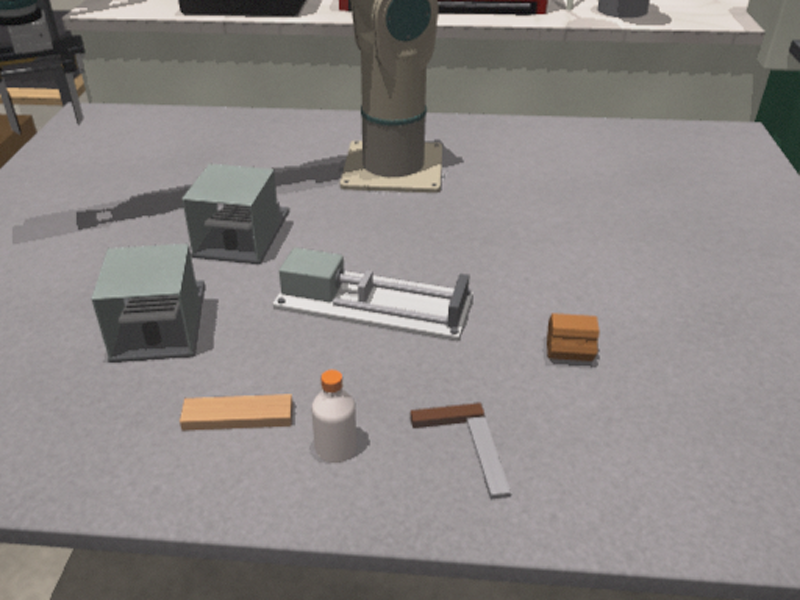

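Top view (800-px scale): the blank is at (210,268) and the feeder runs from (306,310) at the stop to (470,345). There are two pedal units, far/right at (600,270) and near at (560,440). The far one reaches further right, towards −y. In the scene view the groove faces the camera at (575,340). Next is one enlarged crop sheet to confirm this and pick corners.

```bash
cat > h.py <<'E'
import numpy as np,cv2,pickle
def ray(c,u,v,z):
    R=np.array(c["R"]);t=np.array(c["t"]);o=-R.T@t
    d=R.T@np.array([(u-c["cx"])/c["fx"],(v-c["cy"])/c["fy"],1]);s=(z-o[2])/d[2]
    return o+s*d
def proj(c,X):
    p=np.array(c["R"])@np.array(X)+np.array(c["t"]);return c["fx"]*p[0]/p[2]+c["cx"],c["fy"]*p[1]/p[2]+c["cy"]
E
python3 - <<'E'
from h import *
d=pickle.load(open("d0.pkl","rb"))
T=d["top"]["image"];S=d["scene"]["image"]
def crop(I,u,v,w,h,W,H):return cv2.resize(I[v:v+h,u:u+w],(W,H),interpolation=cv2.INTER_CUBIC)
a=np.hstack([crop(T,110,150,50,40,375,300),crop(T,180,170,142,100,425,300)])
b=np.hstack([crop(T,310,130,125,100,375,300),crop(S,55,100,142,100,425,300)])
cv2.imwrite("pics/crops.png",np.vstack([a,b]))
hsv=cv2.cvtColor(T,cv2.COLOR_BGR2HSV)
m=cv2.inRange(hsv,(5,90,40),(22,255,255));n,l,st,ce=cv2.connectedComponentsWithStats(m)
for i in range(1,n):
    if st[i,4]>20:print("T",st[i],ce[i].round(1),ray(d["top"],*ce[i],.03).round(3))
for nm,(u,v) in dict(farhoodcorner=(645,295),nearhood=(606,480)).items():print(nm,ray(d["top"],u*.64,v*.64,.123).round(3))
E
```

```text
T [256  75  10  12 100] [260.5  80.6] [ 0.838 -0.022  0.03 ]
T [283 104  54  22 868] [309.4 114.4] [ 0.743 -0.159  0.03 ]
T [189 112  36  14 255] [206.  118.2] [0.725 0.126 0.03 ]
T [118 158  33  26 756] [134.  170.7] [0.575 0.312 0.03 ]
farhoodcorner [ 0.524 -0.398  0.123]
nearhood [ 0.242 -0.324  0.123]
```

View pics/crops.png

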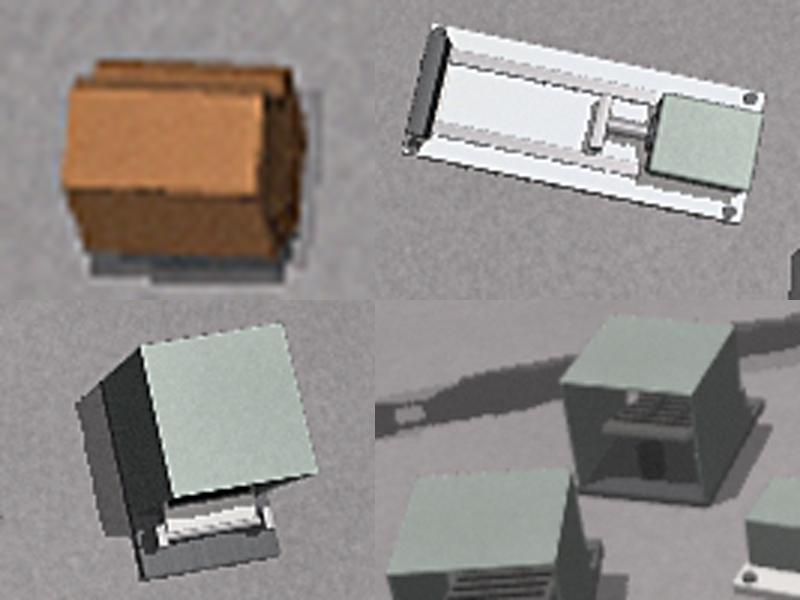

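Run:
```python
from h import *
c=pickle.load(open("d0.pkl","rb"))["top"]
def pts(L,s,u0,v0,X0,Y0,z):return np.array([ray(c,u0+(x-X0+.5)/s-.5,v0+(y-Y0+.5)/s-.5,z) for x,y in L])
def rep(n,P):
    print(n,P[:,:2].round(3).tolist(),"c",P[:,:2].mean(0).round(4));
    for i in range(len(P)):
        e=P[(i+1)%len(P)]-P[i];print("  edge",round(np.hypot(*e[:2])*1000,1),"ang",round(np.degrees(np.arctan2(e[1],e[0])),1))
rep("blank top (66x34.6)",pts([(78,90),(266,95),(257,194),(66,187)],7.5,110,150,0,0,.06))
F=pts([(433,25),(764,95),(740,222),(405,155)],425/142,180,170,375,0,.012)
rep("feeder (311x120)",F)
rep("roof (130x~119)",pts([(140,346),(282,322),(317,472),(172,497)],3,310,130,0,300,.123))
rep("base front",pts([(142,580),(279,555)],3,310,130,0,300,.01))
```

```text
blank top (66x34.6) [[0.592, 0.34], [0.591, 0.276], [0.557, 0.277], [0.558, 0.342]] c [0.5744 0.3088]
  edge 64.2 ang -90.4
  edge 34.9 ang 178.3
  edge 64.9 ang 89.0
  edge 34.1 ang -3.0
feeder (311x120) [[0.561, 0.141], [0.502, -0.161], [0.388, -0.138], [0.443, 0.162]] c [0.4736 0.0011]
  edge 307.6 ang -101.0
  edge 116.9 ang 168.9
  edge 305.0 ang 79.5
  edge 120.0 ang -9.9
roof (130x~119) [[0.632, -0.26], [0.656, -0.381], [0.529, -0.404], [0.506, -0.283]] c [ 0.5808 -0.3322]
  edge 123.4 ang -79.0
  edge 129.2 ang -169.6
  edge 123.6 ang 100.7
  edge 128.5 ang 10.3
base front [[0.446, -0.29], [0.47, -0.417]] c [ 0.458  -0.3537]
  edge 129.6 ang -79.0
  edge 129.6 ang 101.0
```

Sizes agree with the given ones. The pedal unit meant is the far one in the top view, with its origin at y ≈ −0.337; the look-alike is nearer y ≈ −0.27. The crop shows its front facing the robot.

Only translation and spin are available, so I'll pinch the blank's ends off-centre on its +x side and let gravity roll it as I lift.

Call:
drive_tool(rows=[[-1, [0, 0, 0], 6.7], [-1, [0, 0, 0], 6.7], [-1, [0, 0, 0], 6.7], [-1, [0, 0, 0], 6.6], [-1, [0.0125, -0.0374, 0], 0], [-1, [0.0125, -0.0374, 0], 0], [-1, [0.0125, -0.0374, 0], 0], [-1, [0.0125, -0.0374, 0], 0], [-1, [0.0125, -0.0374, 0], 0], [-1, [0.0125, -0.0374, 0], 0], [-1, [0.0125, -0.0374, 0], 0], [-1, [0.0125, -0.0374, 0], 0], [-1, [0.0125, -0.0374, 0], 0], [-1, [0.0125, -0.0374, 0], 0], [-1, [0.0125, -0.0374, 0], 0], [-1, [0.0125, -0.0374, 0], 0], [-1, [0.0125, -0.0374, 0], 0], [-1, [0.0125, -0.0374, 0], 0], [-1, [0.0125, -0.0374, 0], 0], [-1, [0.0125, -0.0374, 0], 0]], grip_force=4)

```text
time: 1.82
ee_pos: [0.4925, 0.0132, 0.2055]
ee_rot: [3.142, -0.0, -0.013]
wrist_force: [0.6, -0.2, 0.2]
width: 0.998
finger_force: 0.0
```

Call:
drive_tool(rows=[[-1, [0.0123, -0.037, 0], 0], [-1, [0.0123, -0.037, 0], 0], [-1, [0.0123, -0.037, 0], 0], [-1, [0.0123, -0.037, 0], 0], [-1, [0.0123, -0.037, 0], 0], [-1, [0.0123, -0.037, 0], 0], [-1, [0.0123, -0.037, 0], 0], [-1, [0, 0, 0.03], 0], [-1, [0, 0, 0.03], 0], [-1, [0, 0, 0.03], 0], [-1, [0, 0, 0], 0], [-1, [0, 0, 0], 0]])

```text
time: 2.82
ee_pos: [0.5806, 0.2684, 0.1142]
ee_rot: [3.14, 0.003, -0.013]
wrist_force: [1.0, 0.0, 0.1]
width: 1.001
finger_force: 0.0
```

Run:
```python
from h import *
from bench import bot,capture
c=capture("wrist");s=bot.read_state();print(s["ee_pos"],s["ee_rot"],s["joint_pos"].round(2))
pickle.dump(c,open("w1.pkl","wb"))
I=c["image"].copy()
# expected top-face corners for centre/yaw from the top view
ce=np.array([.5744,.3088]);a=np.radians(-.7);X=np.array([np.cos(a),np.sin(a)]);Y=np.array([-X[1],X[0]])
for sx in(-1,1):
  for sy in(-1,1):
    p=ce+sx*.0173*X+sy*.033*Y;u,v=proj(c,[*p,.06]);cv2.circle(I,(int(round(u)),int(round(v))),3,(255,0,0),1)
cv2.imwrite("pics/w1.png",I)
```

```text
[0.58217586 0.26899967 0.1160478 ] [ 3.14156188e+00 -2.00731678e-04 -1.34717255e-02] [-0.53  0.72  0.09  1.63 -0.08  0.8  -1.99]
```

View pics/w1.png

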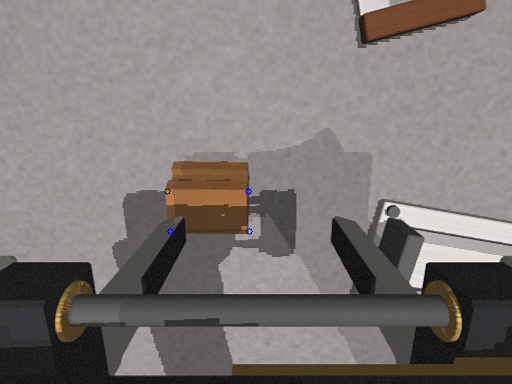

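The predicted top-face corners (168–250, rows 191–231) sit on the blank, whose lower half is in the gripper's shadow. So the position is right. Now shift over, descend, pinch lightly and lift.

Call:
drive_tool(rows=[[-1, [0.0065, -0.02, 0], 0], [-1, [0.006, -0.0195, 0], 0], [-1, [0, 0, 0], 0], [-1, [0, 0, 0.025], 0], [-1, [0, 0, 0.025], 0], [-1, [0, 0, 0.02], 0], [-1, [0, 0, 0.01], 0], [-1, [0, 0, 0], 0], [1, [0, 0, 0], 0], [1, [0, 0, 0], 0], [1, [0, 0, 0], 0], [1, [0, 0, 0], 0], [1, [0, 0, 0], 0], [1, [0, 0, 0], 0], [1, [0, 0, 0], 0], [1, [0, 0, 0], 0]], grip_force=4)

```text
time: 4.2
ee_pos: [0.5958, 0.3092, 0.0367]
ee_rot: [-3.14, -0.002, -0.013]
wrist_force: [0.0, 0.6, 6.0]
width: 0.703
finger_force: 4.0
```

Call:
drive_tool(rows=[[1, [0, 0, -0.008], 0], [1, [0, 0, -0.008], 0], [1, [0, 0, -0.008], 0], [1, [0, 0, -0.008], 0], [1, [0, 0, -0.008], 0], [1, [0, 0, -0.008], 0], [1, [0, 0, -0.008], 0], [1, [0, 0, -0.008], 0], [1, [0, 0, 0], 0], [1, [0, 0, 0], 0], [1, [0, 0, 0], 0]])

```text
time: 5.12
ee_pos: [0.5945, 0.3082, 0.0992]
ee_rot: [3.141, 0.001, -0.013]
wrist_force: [-0.6, -0.6, -2.4]
width: 0.7
finger_force: 4.0
```

Run:
```python
from h import *
from bench import bot,capture
s=bot.read_state();print(s["ee_pos"],s["width"],s["wrist_force"])
W=capture("wrist");S=capture("scene")
u,v=map(int,proj(S,s["ee_pos"]))
a=cv2.resize(S["image"][v-40:v+40,u-53:u+53],(400,300),interpolation=cv2.INTER_CUBIC)
b=cv2.resize(W["image"],(400,300));cv2.imwrite("pics/l1.png",np.hstack([a,b]))
```

```text
[0.5945347  0.3082241  0.09923462] 0.7003723662141238 [-0.64410575 -0.61142231 -2.43487012]
```

View pics/l1.png

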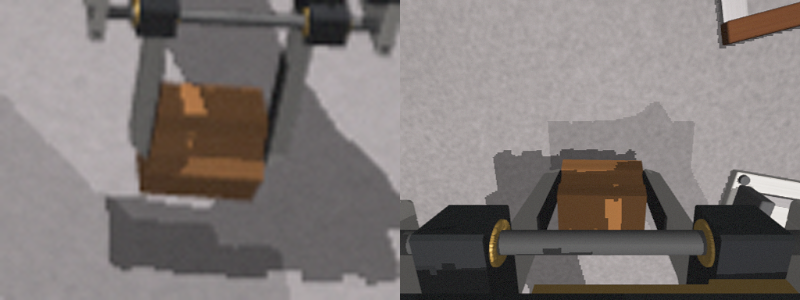

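```bash
cat > ph.py <<'E'
from h import *
from bench import bot,capture
def roll(c,tcp,p,phis,gz):
    # blank-frame features (x,z); p = grip point in blank frame, at world tcp x, z=gz
    k=np.array([[17.3,30],[34.6,0],[17.3,-30],[-17.3,-30],[-34.6,0],[-17.3,30]])
    n=np.array([.866,.5]);t=np.array([-.5,.866]);g=[n*30+t*7,n*30-t*7]
    for f in phis:
        a=np.radians(f);R=np.array([[np.cos(a),-np.sin(a)],[np.sin(a),np.cos(a)]])
        o=[]
        for q in [*k,*g]:
            w=R@(q-np.array(p))/1000
            o.append(round(proj(c,[tcp[0]+w[0],tcp[1],gz+w[1]])[1],1))
        print(f,"hex",o[:6],"groove",o[6:])
E
python3 - <<'E'
from ph import *
s=bot.read_state();t=s["ee_pos"]
for n in("wrist","scene"):
    c=capture(n);print(n)
    roll(c,t,(21,12),(0,15,30,45,60),t[2]+.006)
    u=[int(round(proj(c,[t[0],t[1]+dy,t[2]])[0])) for dy in(-.022,.022)];v=int(proj(c,t)[1]);print(u)
    h=cv2.cvtColor(c["image"],cv2.COLOR_BGR2HSV)
    r=range(v-60,v+75) if n=="wrist" else range(v-30,v+30)
    print({i:[h[i,j,1].item() for j in u]+[h[i,j,2].item() for j in u] for i in r if h[i,u[0],1]>90 or h[i,u[1],1]>90})
E
```

```text
wrist
0 hex [np.float64(252.3), np.float64(206.8), np.float64(215.7), np.float64(256.6), np.float64(298.8), np.float64(304.6)] groove [np.float64(237.4), np.float64(219.1)]
15 hex [np.float64(258.2), np.float64(204.8), np.float64(202.2), np.float64(238.0), np.float64(281.6), np.float64(298.6)] groove [np.float64(241.2), np.float64(219.6)]
30 hex [np.float64(262.0), np.float64(204.8), np.float64(189.9), np.float64(219.7), np.float64(263.4), np.float64(289.2)] groove [np.float64(244.3), np.float64(221.2)]
45 hex [np.float64(263.7), np.float64(206.7), np.float64(179.5), np.float64(201.9), np.float64(244.8), np.float64(277.4)] groove [np.float64(246.7), np.float64(223.7)]
60 hex [np.float64(263.2), np.float64(210.7), np.float64(171.6), np.float64(185.2), np.float64(226.3), np.float64(263.9)] groove [np.float64(248.1), np.float64(226.9)]
[291, 223]
{204: [17, 127, 76, 110], 205: [121, 148, 118, 126], 206: [150, 153, 78, 127], 207: [164, 149, 70, 130], 208: [164, 144, 73, 124], 209: [134, 150, 78, 121], 210: [129, 147, 79, 120], 211: [145, 153, 72, 120], 212: [154, 160, 68, 121], 213: [140
[... 2933 characters left out ...]
 [140, 144, 91, 92], 183: [139, 139, 92, 90], 184: [129, 136, 91, 90], 185: [139, 140, 90, 91], 186: [135, 133, 91, 90], 187: [139, 135, 88, 89], 188: [137, 142, 84, 90], 189: [129, 136, 81, 86], 190: [130, 137, 86, 80], 191: [138, 129, 83, 83], 192: [144, 132, 87, 81], 193: [132, 137, 89, 84], 194: [133, 149, 90, 84], 195: [133, 130, 90, 88], 196: [139, 149, 88, 84], 197: [144, 130, 85, 88], 198: [138, 139, 83, 86], 199: [134, 137, 82, 95], 200: [131, 142, 82, 122], 201: [127, 143, 84, 132], 202: [131, 141, 82, 130], 203: [129, 144, 77, 131], 204: [126, 145, 75, 109], 205: [119, 132, 75, 81], 206: [126, 138, 75, 72], 207: [117, 129, 74, 71], 208: [126, 129, 75, 71], 209: [13, 124, 152, 72]}
```

The blank was lifted but did not roll (scene rows 180–208 match 0°), so the grip is too stiff in torsion for gravity alone. I'll set it back down and pinch it on its −x side, beyond the lower edge. Then I'll drive the grip along an arc round that edge, so the bench forces the roll.

Call:
drive_tool(rows=[[1, [0, 0, 0.02], 0], [1, [0, 0, 0.02], 0], [1, [0, 0, 0.014], 0], [1, [0, 0, 0.0075], 0], [1, [0, 0, 0], 0], [-1, [0, 0, 0], 0], [-1, [0, 0, 0], 0], [-1, [0, 0, 0], 0], [-1, [-0.02, 0, 0], 0], [-1, [-0.024, 0, 0.005], 0], [-1, [0, 0, 0], 0], [-1, [0, 0, 0], 0]], grip_force=8)

```text
time: 6.32
ee_pos: [0.5499, 0.3098, 0.0336]
ee_rot: [-3.141, 0.0, -0.012]
wrist_force: [0.7, -0.2, -0.2]
width: 0.998
finger_force: 0.0
```

Run:
```python
from ph import *
s=bot.read_state();t=s["ee_pos"];print(t,s["width"],s["wrist_force"])
c=capture("top");h=cv2.cvtColor(c["image"],cv2.COLOR_BGR2HSV)
m=cv2.inRange(h,(5,90,40),(22,255,255));n,l,st,ce=cv2.connectedComponentsWithStats(m)
for i in range(1,n):
    if st[i,4]>150:print(st[i],ce[i].round(1))
c=capture("scene");h=cv2.cvtColor(c["image"],cv2.COLOR_BGR2HSV)
m=cv2.inRange(h,(5,90,40),(22,255,255));n,l,st,ce=cv2.connectedComponentsWithStats(m)
p=pickle.load(open("d0.pkl","rb"))["scene"];h=cv2.cvtColor(p["image"],cv2.COLOR_BGR2HSV)
m0=cv2.inRange(h,(5,90,40),(22,255,255));n0,l0,st0,ce0=cv2.connectedComponentsWithStats(m0)
print([(*st[i],) for i in range(1,n) if st[i,4]>150],[(*st0[i],) for i in range(1,n0) if st0[i,4]>150])
```

```text
[0.54991067 0.30976641 0.03364468] 0.9983376134482169 [ 0.73959834 -0.19186803 -0.15038144]
[283 104  54  22 872] [309.5 114.4]
[189 112  36  14 256] [206.1 118.2]
[128 164  15  13 166] [134.2 169.9]
[(np.int32(0), np.int32(56), np.int32(40), np.int32(11), np.int32(377)), (np.int32(0), np.int32(74), np.int32(23), np.int32(33), np.int32(486)), (np.int32(349), np.int32(201), np.int32(33), np.int32(30), np.int32(877)), (np.int32(205), np.int32(236), np.int32(14), np.int32(15), np.int32(164)), (np.int32(115), np.int32(253), np.int32(72), np.int32(22), np.int32(1314)), (np.int32(263), np.int32(258), np.int32(46), np.int32(12), np.int32(332))] [(np.int32(5), np.int32(56), np.int32(34), np.int32(11), np.int32(314)), (np.int32(0), np.int32(74), np.int32(23), np.int32(33), np.int32(416)), (np.int32(350), np.int32(201), np.int32(33), np.int32(30), np.int32(887)), (np.int32(205), np.int32(236), np.int32(14), np.int32(15), np.int32(166)), (np.int32(115), np.int32(253), np.int32(72), np.int32(22), np.int32(1321)), (np.int32(263), np.int32(258), np.int32(46), np.int32(12), np.int32(326))]
```

The blank is back in place (scene box 349–382 × 201–231, as before). Now grip and drive the arc.

Call:
drive_tool(rows=[[1, [0, 0, 0], 0], [1, [0, 0, 0], 0], [1, [0, 0, 0], 0], [1, [0, 0, 0], 0], [1, [0, 0, 0], 0], [1, [0, 0, 0], 0], [1, [0, 0, 0.002], 0], [1, [-0.0034, 0, 0.0009], 0], [1, [-0.0034, 0, 0.0009], 0], [1, [-0.0033, 0, 0.0014], 0], [1, [-0.0033, 0, 0.0014], 0], [1, [-0.003, 0, 0.002], 0], [1, [-0.003, 0, 0.002], 0], [1, [-0.0026, 0, 0.0024], 0], [1, [-0.0026, 0, 0.0024], 0], [1, [-0.002, 0, 0.0028], 0], [1, [-0.002, 0, 0.0028], 0], [1, [0, 0, 0], 0]], grip_force=8)

```text
time: 7.92
ee_pos: [0.5206, 0.3094, 0.0111]
ee_rot: [3.141, 0.002, -0.013]
wrist_force: [-1.6, -0.3, 1.4]
width: 0.698
finger_force: 8.0
```

Run:
```python
from ph import *
s=bot.read_state();t=s["ee_pos"];print(t,s["width"],s["wrist_force"],s["finger_force"])
S=capture("scene");W=capture("wrist")
u,v=map(int,proj(S,[*t[:2],.03]))
a=cv2.resize(S["image"][v-30:v+30,u-40:u+40],(400,300),interpolation=cv2.INTER_CUBIC)
b=cv2.resize(W["image"],(400,300));cv2.imwrite("pics/l2.png",np.hstack([a,b]))
h=cv2.cvtColor(S["image"],cv2.COLOR_BGR2HSV);m=cv2.inRange(h,(5,90,40),(22,255,255))
_,_,st,_=cv2.connectedComponentsWithStats(m);print([list(map(int,x)) for x in st[1:] if x[4]>500])
```

```text
[0.52057065 0.30938017 0.01107101] 0.6982788436539669 [-1.5985947  -0.29444974  1.40372898] 7.998051490285434
[[349, 194, 33, 27, 797], [115, 253, 72, 22, 1308]]
```

View pics/l2.png

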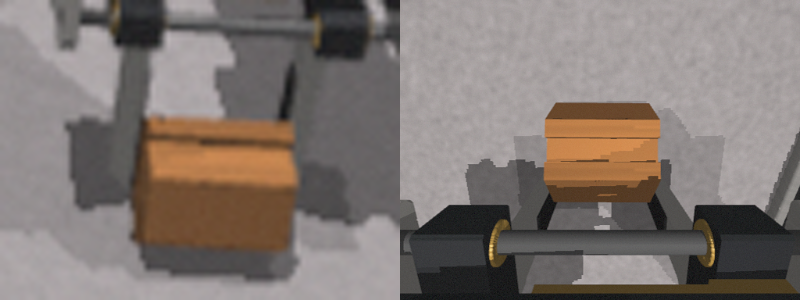

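The blank has rolled about 50°: in the wrist view (right half) the groove strip at rows 137–161 is nearly on top. I'll release it so it drops onto the new face, then measure its position.

Call:
drive_tool(rows=[[-1, [0, 0, 0], 0], [-1, [0, 0, 0], 0], [-1, [0, 0, 0], 0], [-1, [0, 0, 0], 0], [-1, [0, 0, -0.005], 0], [-1, [0, 0, 0], 0]])

```text
time: 8.52
ee_pos: [0.5228, 0.3096, 0.0178]
ee_rot: [-3.141, -0.001, -0.013]
wrist_force: [-0.2, -0.2, 0.0]
width: 0.993
finger_force: 0.0
```

Run:
```python
from ph import *
s=bot.read_state();t=s["ee_pos"];print(t,s["width"])
def blob(c,lo=500):
    h=cv2.cvtColor(c["image"],cv2.COLOR_BGR2HSV);m=cv2.inRange(h,(5,90,40),(22,255,255))
    _,_,st,_=cv2.connectedComponentsWithStats(m);print([list(map(int,x)) for x in st[1:] if x[4]>lo])
W=capture("wrist");S=capture("scene");blob(W);blob(S)
for cx in(.532,.540,.548):
    for z,d in((.06,17.3),(.03,34.6),(.06,-17.3),(.06,7),(.06,-7),(.0,17.3)):
        print(cx,z,d,[round(float(x),1) for x in (*proj(W,[cx+d/1000,.309,z]),*proj(S,[cx+d/1000,.309,z]))])
u=int(proj(W,[.54,.3,.06])[0])
g=W["image"][:,u-10:u+10].astype(float).mean((1,2));print(u,{i:int(g[i]) for i in range(120,290,2)})
```

```text
[0.52283072 0.30956156 0.01780154] 0.9934346510712205
[[191, 150, 137, 112, 14557], [55, 280, 38, 62, 1086], [424, 280, 38, 62, 1075], [232, 357, 280, 19, 3539]]
[[348, 192, 33, 29, 845], [115, 253, 72, 22, 1314]]
0.532 0.06 17.3 [257.3, 213.2, 365.4, 198.6]
0.532 0.03 34.6 [257.0, 166.5, 364.4, 213.2]
0.532 0.06 -17.3 [258.2, 276.4, 363.9, 189.8]
0.532 0.06 7 [257.6, 232.8, 365.0, 196.0]
0.532 0.06 -7 [258.0, 258.4, 364.3, 192.4]
0.532 0.0 17.3 [257.5, 183.3, 361.8, 218.1]
0.54 0.06 17.3 [257.0, 197.4, 365.8, 200.7]
0.54 0.03 34.6 [256.7, 152.5, 364.8, 215.3]
0.54 0.06 -17.3 [258.0, 262.4, 364.2, 191.8]
0.54 0.06 7 [257.3, 217.6, 365.3, 198.0]
0.54 0.06 -7 [257.7, 243.9, 364.7, 194.4]
0.54 0.0 17.3 [257.3, 171.7, 362.2, 220.3]
0.548 0.06 17.3 [256.8, 181.2, 366.2, 202.9]
0.548 0.03 34.6 [256.5, 138.1, 365.1, 217.6]
0.548 0.06 -17.3 [257.8, 248.1, 364.6, 193.8]
0.548 0.06 7 [257.1, 202.0, 365.7, 200.1]
0.548 0.06 -7 [257.5, 229.0, 365.0, 196.5]
0.548 0.0 17.3 [257.1, 160.0, 362.5, 222.4]
275 {120: 164, 122: 161, 124: 161, 126: 160, 128: 161, 130: 160, 132: 158, 134: 156, 136: 156, 138: 160, 140: 161, 142: 162, 144: 138, 146: 136, 148: 137, 150: 102, 152: 97, 154: 96, 156: 97, 158: 96, 160: 97, 162: 96, 164: 97, 166: 97, 168: 96, 170: 96, 172: 96, 174: 96, 176: 96, 178: 97, 180: 96, 182: 96, 184: 96, 186: 96, 188: 97, 190: 93, 192: 92, 194: 108, 196: 113, 198: 112, 200: 111, 202: 109, 204: 107, 206: 106, 208: 108, 210: 111, 212: 113, 214: 111, 216: 117, 218: 117, 220: 117, 222: 117, 224: 117, 226: 117, 228: 117, 230: 109, 232: 62, 234: 64, 236: 57, 238: 45, 240: 46, 242: 62, 244: 61, 246: 61, 248: 91, 250: 91, 252: 61, 254: 58, 256: 60, 258: 60, 260: 54, 262: 141, 264: 141, 266: 142, 268: 143, 270: 147, 272: 148, 274: 142, 276: 90, 278: 86, 280: 91, 282: 90, 284: 87, 286: 161, 288: 161}
```

The edges at wrist rows 150/194/215/241/262 fit a blank lying flat, groove up, at x = 0.5415, y = 0.309. Now centre on it, grip firmly, lift and turn towards the feeder.

Call:
drive_tool(rows=[[-1, [0.0095, 0, 0], 0], [-1, [0.0095, 0, 0], 0], [-1, [0, 0, 0], 0], [1, [0, 0, 0], 0], [1, [0, 0, 0], 0], [1, [0, 0, 0], 0], [1, [0, 0, 0], 0], [1, [0, 0, 0], 0], [1, [0, 0, 0], 0], [1, [0, 0, 0], 0], [1, [0, 0, -0.01], 0], [1, [0, 0, -0.025], 0], [1, [0, 0, -0.03], 0], [1, [0, 0, -0.035], 0], [1, [0, 0, 0], 5], [1, [0, 0, 0], 5], [1, [0, 0, 0], 0]], grip_force=25)

```text
time: 10.03
ee_pos: [0.5415, 0.3093, 0.1184]
ee_rot: [-3.141, -0.001, -0.19]
wrist_force: [-0.1, 0.2, -2.3]
width: 0.696
finger_force: 25.0
```

Call:
drive_tool(rows=[[1, [-0.0011, 0.0316, 0], 0], [1, [-0.0011, 0.0316, 0], 0], [1, [-0.0011, 0.0316, 0], 0], [1, [-0.0011, 0.0316, 0], 0], [1, [-0.0011, 0.0316, 0], 0], [1, [-0.0011, 0.0316, 0], 0], [1, [-0.0011, 0.0316, 0], 0], [1, [-0.001, 0.0318, 0], 0], [1, [0, 0, 0], 0], [1, [0, 0, 0], 0], [1, [0, 0, 0], 0]])

```text
time: 10.95
ee_pos: [0.4858, 0.0627, 0.1171]
ee_rot: [-3.141, -0.0, -0.186]
wrist_force: [1.1, 0.5, -1.2]
width: 0.703
finger_force: 25.0
```

Run:
```python
from ph import *
s=bot.read_state();t=s["ee_pos"];print(t,s["ee_rot"],s["width"])
W=capture("wrist");pickle.dump(W,open("w3.pkl","wb"));I=W["image"].copy()
a=np.radians(-10.75);X=np.array([np.cos(a),np.sin(a)]);Y=np.array([-X[1],X[0]]);o=np.array([.4852,.0625])
def P(x,y,z):
    p=o+x*X+y*Y;return tuple(int(round(q)) for q in proj(W,[*p,z]))
for q in[(.06,.093,.012),(.06,-.218,.012),(-.06,.093,.012),(.027,.06,.02),(.027,-.06,.02),(.045,.07,.056),(-.045,.07,.056),(.024,-.07,.049),(-.024,-.07,.049)]:
    cv2.circle(I,P(*q),3,(0,0,255),1);print(q,P(*q))
cv2.imwrite("pics/w3.png",cv2.resize(I,(768,576)))
```

```text
[0.48575876 0.0626858  0.11714313] [-3.14084145e+00 -3.05478502e-04 -1.86354297e-01] 0.7029652157193166
(0.06, 0.093, 0.012) (158, 126)
(0.06, -0.218, 0.012) (491, 127)
(-0.06, 0.093, 0.012) (168, 244)
(0.027, 0.06, 0.02) (194, 163)
(0.027, -0.06, 0.02) (322, 163)
(0.045, 0.07, 0.056) (171, 149)
(-0.045, 0.07, 0.056) (178, 250)
(0.024, -0.07, 0.049) (341, 172)
(-0.024, -0.07, 0.049) (337, 225)
```

View pics/w3.png

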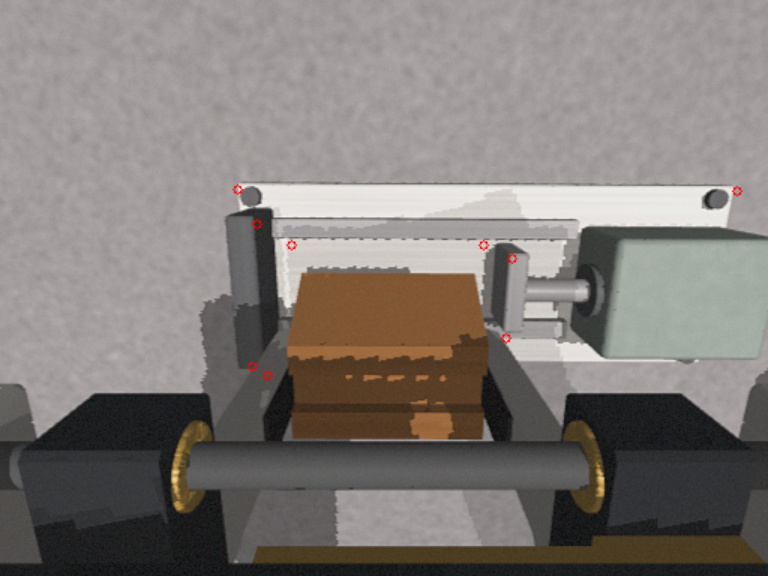

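The view shows the predicted feeder marks (768-px scale) slightly low. The base corner is predicted at (237,189) and seen at (238,183), and the rail's inner edge is predicted at row 245 and seen at 238. So the bed lies about 3–4 mm further along +x and the yaw is right. Correct by 3 mm and lower.

Call:
drive_tool(rows=[[1, [0.003, 0, 0.02], 0], [1, [0, 0, 0.022], 0], [1, [0, 0, 0.022], 0], [1, [0, 0, 0.012], 0], [1, [0, 0, 0.006], 0], [1, [0, 0, 0.003], 0], [1, [0, 0, 0.0015], 0], [1, [0, 0, 0], 0]])

```text
time: 11.67
ee_pos: [0.4889, 0.0622, 0.0308]
ee_rot: [-3.141, -0.001, -0.187]
wrist_force: [-1.0, 0.4, -1.4]
width: 0.7
finger_force: 25.0
```

Call:
drive_tool(rows=[[1, [0, 0, 0.001], 0], [1, [0, 0, 0], 0], [-1, [0, 0, 0], 0], [-1, [0, 0, 0], 0], [-1, [0, 0, 0], 0], [-1, [0, 0, 0], 0], [-1, [0, 0, 0], 0], [-1, [0, 0, -0.03], 0], [-1, [0, 0, -0.04], 0], [-1, [0, 0, -0.04], 0], [-1, [0, 0, -0.04], 0], [-1, [0, 0.035, 0], 0], [-1, [0, 0.04, 0], 0], [-1, [0, 0.04, 0], 0], [-1, [0, 0.04, 0], 0]])

```text
time: 12.92
ee_pos: [0.4591, -0.0919, 0.18]
ee_rot: [-3.141, -0.001, -0.186]
wrist_force: [0.7, 0.8, -0.1]
width: 1.005
finger_force: 0.0
```

Run:
```python
from ph import *
s=bot.read_state();t=s["ee_pos"];print(t,s["ee_rot"],s["width"])
c=capture("top");W=capture("wrist");S=capture("scene");pickle.dump((c,W,S),open("p4.pkl","wb"))
def crop(I,u,v,w,h,W,H):return cv2.resize(I[v:v+h,u:u+w],(W,H),interpolation=cv2.INTER_CUBIC)
a=crop(c["image"],180,165,100,75,400,300);b=crop(W["image"],0,0,512,384,400,300);d=crop(S["image"],170,150,140,70,800,300)
cv2.imwrite("pics/p4.png",np.vstack([np.hstack([a,b]),d]))
```

```text
[ 0.4590514  -0.09192701  0.17998479] [-3.14148508e+00 -1.06179936e-03 -1.86267183e-01] 1.0047912857855812
```

View pics/p4.png

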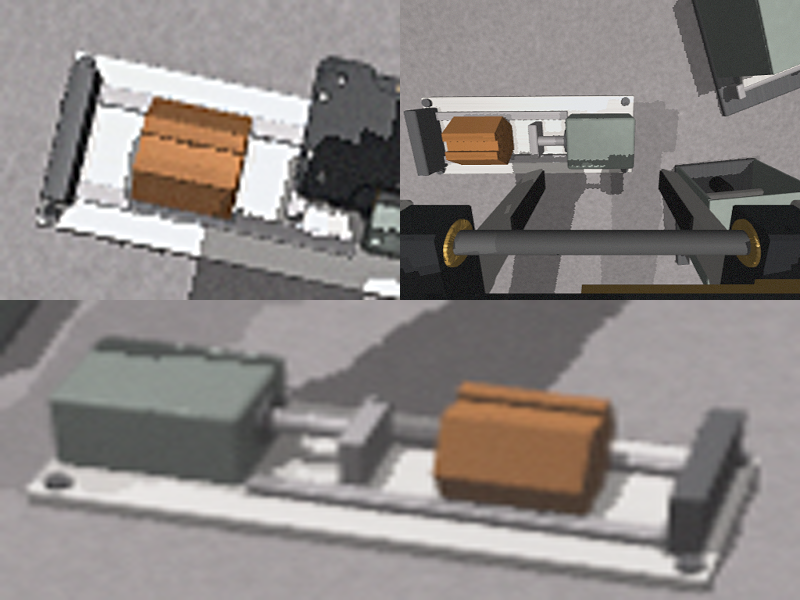

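The blank lies in the channel with its groove up, between the rails and clear of pusher and stop. In the scene crop (bottom) the groove is at (535,395).

For the pedal, the tool stays vertical, so I press on the short strip of plate in front of the roof, about 20–25 mm from the hinge (roughly 40 N). At that tread height the gripper body stays about 4 mm above the roof. Next: close the jaws, align and move over.

Call:
drive_tool(rows=[[1, [0, 0, 0], -7.1], [1, [0, 0, 0], -7.1], [1, [0, 0, 0], -7], [1, [-0.0006, 0.0368, 0], 0], [1, [-0.0006, 0.0368, 0], 0], [1, [-0.0006, 0.0368, 0], 0], [1, [-0.0006, 0.0368, 0], 0], [1, [-0.0006, 0.0368, 0], 0], [1, [-0.0006, 0.0368, 0], 0], [1, [-0.0006, 0.0368, 0], 0], [1, [0, 0, 0], 0], [1, [0, 0, 0], 0], [1, [0, 0, 0], 0]], grip_force=10)

```text
time: 14.15
ee_pos: [0.5026, -0.3424, 0.1789]
ee_rot: [-3.139, 0.0, 0.184]
wrist_force: [-0.4, 1.9, 0.9]
width: 0.117
finger_force: 0.0
```

Run:
```python
from ph import *
s=bot.read_state();t=s["ee_pos"];print(t,s["ee_rot"],s["width"],s["joint_pos"].round(2))
W=capture("wrist");I=W["image"].copy();S=capture("scene");T=capture("top")
a=np.radians(10.5);X=np.array([np.cos(a),np.sin(a)]);Y=np.array([-X[1],X[0]]);o=np.array([.5513,-.337])
def P(c,x,y,z):
    p=o+x*X+y*Y;return tuple(int(round(q)) for q in proj(c,[*p,z]))
for q in[(-.035,.06,.123),(-.035,-.06,.123),(.095,.06,.123),(.095,-.06,.123),(-.095,.065,.01),(-.095,-.065,.01),(-.058,.042,.03),(-.058,-.042,.03)]:
    cv2.circle(I,P(W,*q),3,(0,0,255),1);print(q,P(W,*q))
u,v=P(T,-.04,0,.05)
b=cv2.resize(T["image"][v-35:v+40,u-50:u+50],(400,300),interpolation=cv2.INTER_CUBIC)
cv2.imwrite("pics/p5.png",np.hstack([cv2.resize(I,(400,300),interpolation=cv2.INTER_AREA),b]))
```

```text
[ 0.50263881 -0.3424189   0.17889717] [-3.13933827e+00  1.48562610e-04  1.84249718e-01] 0.11684653310022367 [ 0.53  0.6   0.04  1.67 -0.03  0.88 -0.8 ]
(-0.035, 0.06, 0.123) (188, 187)
(-0.035, -0.06, 0.123) (335, 187)
(0.095, 0.06, 0.123) (177, 7)
(0.095, -0.06, 0.123) (348, 7)
(-0.095, 0.065, 0.01) (208, 210)
(-0.095, -0.065, 0.01) (313, 211)
(-0.058, 0.042, 0.03) (224, 185)
(-0.058, -0.042, 0.03) (298, 185)
```

View pics/p5.png

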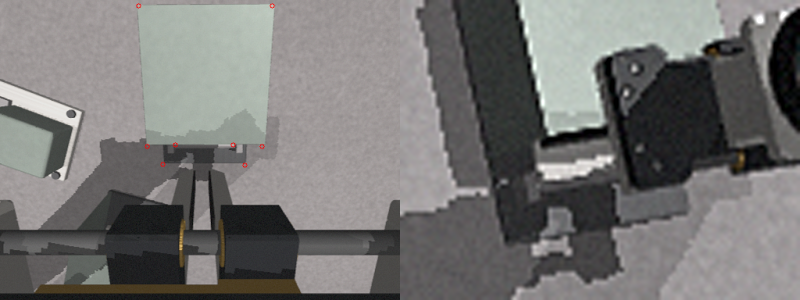

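The right-hand unit's predicted roof front edge and base corners (188–335, row 187 in the full image) match the picture. Descend in front of the roof, then feel forward for its edge.

Call:
drive_tool(rows=[[1, [0, 0.004, 0], 0], [1, [0, 0, 0.03], 0], [1, [0, 0, 0.03], 0], [1, [0, 0, 0.03], 0], [1, [0, 0, 0.024], 0], [1, [0, 0, 0], 0], [1, [0, 0, 0], 0], [1, [0, 0, 0], 0], [1, [0.0015, 0, 0], 0], [1, [0.0015, 0, 0], 0], [1, [0, 0, 0], 0], [1, [0, 0, 0], 0], [1, [0, 0, 0], 0]])

```text
time: 15.38
ee_pos: [0.506, -0.3483, 0.0661]
ee_rot: [3.141, -0.001, 0.182]
wrist_force: [-0.6, -0.1, -0.7]
width: 0.005
finger_force: 0.0
```

Call:
drive_tool(rows=[[1, [0.001, 0, 0], 0], [1, [0.001, 0, 0], 0], [1, [0, 0, 0], 0], [1, [0, 0, 0], 0], [1, [0, 0, 0], 0]])

```text
time: 15.8
ee_pos: [0.5076, -0.3478, 0.0654]
ee_rot: [-3.141, 0.0, 0.182]
wrist_force: [0.1, 0.4, 0.2]
width: 0.003
finger_force: 0.0
```

Call:
drive_tool(rows=[[1, [0, 0, 0.012], 0], [1, [0, 0, 0.012], 0], [1, [0, 0, 0.003], 0], [1, [0, 0, 0], 0], [1, [0, 0, 0], 0], [1, [0, 0, 0.001], 0], [1, [0, 0, 0.001], 0], [1, [0, 0, 0], 0]])

```text
time: 16.47
ee_pos: [0.5078, -0.3479, 0.0366]
ee_rot: [3.141, -0.0, 0.182]
wrist_force: [-0.3, 0.2, -0.0]
width: 0.007
finger_force: 0.0
```

Call:
drive_tool(rows=[[1, [0, 0, 0.001], 0], [1, [0, 0, 0.001], 0], [1, [0, 0, 0.001], 0], [1, [0, 0, 0], 0], [1, [0, 0, 0], 0]])

```text
time: 16.88
ee_pos: [0.5081, -0.348, 0.0353]
ee_rot: [3.141, -0.001, 0.182]
wrist_force: [-2.7, 1.6, 13.2]
width: 0.002
finger_force: 6.7
```

Call:
drive_tool(rows=[[1, [0, 0, 0.001], 0], [1, [0, 0, 0.001], 0], [1, [0, 0, 0.001], 0], [1, [0, 0, 0], 0], [1, [0, 0, 0], 0]])

```text
time: 17.3
ee_pos: [0.5088, -0.3479, 0.0336]
ee_rot: [3.141, -0.002, 0.182]
wrist_force: [-3.5, 4.0, 22.6]
width: 0.001
finger_force: 10.6
```

Call:
drive_tool(rows=[[1, [0, 0, 0.001], 0], [1, [0, 0, 0.001], 0], [1, [0, 0, 0.001], 0], [1, [0, 0, 0], 0], [1, [0, 0, 0], 0]])

```text
time: 17.72
ee_pos: [0.5091, -0.3478, 0.0325]
ee_rot: [3.14, -0.003, 0.182]
wrist_force: [-6.2, 5.7, 33.4]
width: 0.003
finger_force: 17.0
```

Call:
drive_tool(rows=[[1, [-0.0005, 0, 0.001], 0], [1, [0, 0, 0.001], 0], [1, [0, 0, 0.001], 0], [1, [0, 0, 0], 0], [1, [0, 0, 0], 0]])

```text
time: 18.13
ee_pos: [0.5095, -0.3477, 0.0311]
ee_rot: [3.14, -0.005, 0.183]
wrist_force: [-7.8, 7.4, 44.5]
width: 0.004
finger_force: 22.4
```

Run:
```python
from ph import *
S=capture("scene");h=cv2.cvtColor(S["image"],cv2.COLOR_BGR2HSV);m=cv2.inRange(h,(5,90,40),(22,255,255))
n,l,st,ce=cv2.connectedComponentsWithStats(m)
_,_,p=pickle.load(open("p4.pkl","rb"));h0=cv2.cvtColor(p["image"],cv2.COLOR_BGR2HSV);n0,l0,st0,ce0=cv2.connectedComponentsWithStats(cv2.inRange(h0,(5,90,40),(22,255,255)))
print([(list(map(int,x)),c.round(1)) for x,c in zip(st[1:],ce[1:]) if 300<x[4]<1200]);print([(list(map(int,x)),c.round(1)) for x,c in zip(st0[1:],ce0[1:]) if 300<x[4]<1200])
a=np.radians(-10.75);o=np.array([.488,.0625])
for y in(0,.037):
    q=o+y*np.array([-np.sin(a),np.cos(a)]);print(y,proj(S,[*q,.045]))
```

```text
[([0, 56, 40, 11, 378], array([18.9, 61.1])), ([0, 74, 23, 33, 485], array([ 8.5, 85.9])), ([255, 171, 31, 28, 642], array([270. , 183.9])), ([263, 258, 46, 12, 328], array([285.8, 263.8]))]
[([0, 56, 39, 11, 378], array([18.8, 61. ])), ([0, 74, 23, 33, 488], array([ 8.5, 85.8])), ([246, 169, 31, 30, 656], array([260.6, 182.4])), ([263, 258, 46, 12, 331], array([285.8, 263.9]))]
0 (np.float64(261.8815631651867), np.float64(183.48088006024696))
0.037 (np.float64(276.325648616119), np.float64(185.79702166157614))
```

The blank has moved about 24 mm so far, so the pedal is at roughly 0.18 rad. Press on.

Call:
drive_tool(rows=[[1, [-0.0005, 0, 0.001], 0], [1, [0, 0, 0.001], 0], [1, [0, 0, 0.001], 0], [1, [0, 0, 0.001], 0], [1, [0, 0, 0], 0], [1, [0, 0, 0], 0]])

```text
time: 18.68
ee_pos: [0.5097, -0.3477, 0.0301]
ee_rot: [3.139, -0.006, 0.183]
wrist_force: [-10.9, 11.4, 66.8]
width: 0.009
finger_force: 32.9
```

```bash
cat > bl.py <<'E'
from ph import *
S=capture("scene");h=cv2.cvtColor(S["image"],cv2.COLOR_BGR2HSV);m=cv2.inRange(h,(5,90,40),(22,255,255))
n,l,st,ce=cv2.connectedComponentsWithStats(m)
print([(list(map(int,x)),c.round(1)) for x,c in zip(st[1:],ce[1:]) if 500<x[4]<1200], bot.read_state()["wrist_force"])
E
python3 bl.py
```

```text
[([261, 172, 31, 27, 629], array([275.8, 184.7]))] [-11.59616945  11.72955983  65.32350022]
```

The force jumped and the blank has moved about 38 mm, so the pedal is on its stop with the blank home. Hold.

Call:
drive_tool(rows=[[1, [0, 0, 0.0007], 0], [1, [0, 0, 0], 0], [1, [0, 0, 0], 0], [1, [0, 0, 0], 0], [1, [0, 0, 0], 0], [1, [0, 0, 0], 0], [1, [0, 0, 0], 0], [1, [0, 0, 0], 0]])

```text
time: 19.4
ee_pos: [0.5098, -0.3477, 0.0301]
ee_rot: [3.139, -0.006, 0.183]
wrist_force: [-12.9, 11.7, 70.1]
width: 0.006
finger_force: 35.3
```

```bash
python3 bl.py
```

```text
[([261, 172, 31, 30, 636], array([275.7, 184.8]))] [-11.95497126  12.23969918  69.44015317]
```

Run:
```python
from ph import *
S=capture("scene");T=capture("top")
def crop(I,u,v,w,h,W,H):return cv2.resize(I[v:v+h,u:u+w],(W,H),interpolation=cv2.INTER_CUBIC)
cv2.imwrite("pics/f.png",np.vstack([crop(S["image"],210,155,100,45,800,360),np.hstack([crop(T["image"],185,170,80,48,400,240),crop(T["image"],300,120,120,72,400,240)])]))
```

```text
(no output)
```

View pics/f.png

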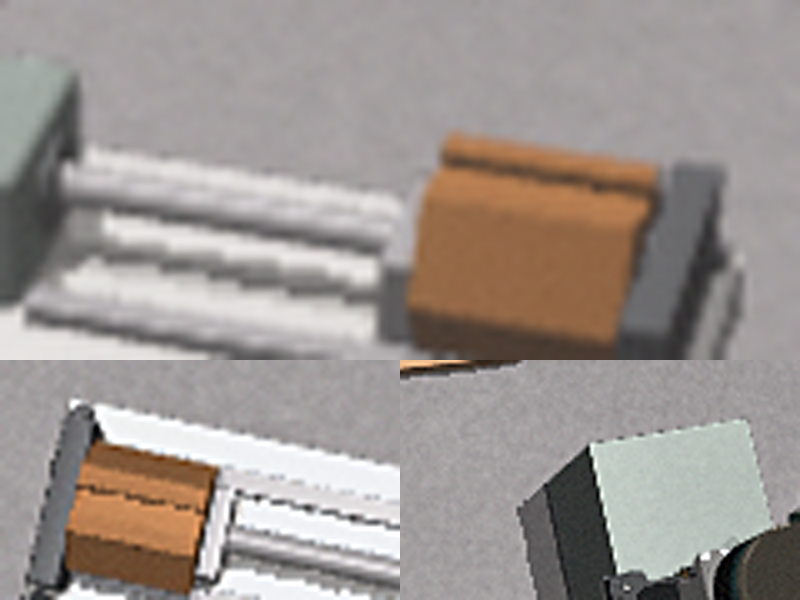

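The blank is home: the scene crop shows it wedged between the pusher and the dark end stop with no visible gap, groove on top. Now let the pedal rise and withdraw.

Call:
drive_tool(rows=[[1, [0, 0, -0.003], 0], [1, [0, 0, -0.003], 0], [1, [0, 0, -0.003], 0], [1, [0, 0, -0.003], 0], [1, [-0.001, 0, -0.003], 0], [1, [-0.001, 0, -0.005], 0], [1, [-0.002, 0, -0.01], 0], [1, [0, 0, -0.03], 0], [1, [0, 0, -0.035], 0], [1, [0, 0, -0.035], 0], [1, [0, 0, -0.035], 0], [1, [-0.02, 0, -0.02], 0], [1, [0, 0, 0], 0], [1, [0, 0, 0], 0], [1, [0, 0, 0], 0], [1, [0, 0, 0], 0]])

```text
time: 20.88
ee_pos: [0.4828, -0.3514, 0.2033]
ee_rot: [-3.139, 0.002, 0.183]
wrist_force: [-0.2, -0.4, 0.7]
width: 0.007
finger_force: 0.0
```

```bash
python3 bl.py
python3 - <<'E'
from ph import *
S=capture("scene");_,_,p=pickle.load(open("p4.pkl","rb"))
# pusher drawn back: compare pusher area with the image before pressing
d=cv2.absdiff(S["image"],p["image"]).max(2)[150:215,170:310]>40
ys,xs=np.nonzero(d);print("changed px",d.sum(),"cols",xs.min()+170 if len(xs) else None,xs.max()+170 if len(xs) else None,np.bincount(xs+170,minlength=310)[170:310:1].tolist())
E
```

```text
[([261, 172, 31, 29, 641], array([275.9, 184.9]))] [ 0.41967742 -0.84698853 -0.37032353]
changed px 2191 cols 170 292 [6, 6, 6, 6, 5, 4, 5, 6, 8, 8, 9, 10, 11, 10, 12, 10, 7, 11, 12, 11, 11, 12, 11, 13, 13, 11, 12, 12, 9, 9, 8, 7, 7, 7, 4, 5, 5, 2, 1, 2, 3, 3, 3, 2, 2, 2, 2, 3, 2, 0, 3, 5, 5, 6, 7, 8, 8, 9, 9, 10, 10, 12, 13, 11, 10, 12, 13, 15, 17, 24, 25, 27, 28, 30, 31, 32, 42, 45, 47, 48, 48, 48, 48, 49, 49, 49, 49, 49, 49, 49, 48, 45, 33, 28, 27, 23, 20, 19, 17, 16, 14, 13, 15, 23, 28, 29, 28, 32, 31, 30, 29, 30, 30, 28, 29, 29, 28, 21, 15, 15, 12, 7, 4, 0, 0, 0, 0, 0, 0, 0, 0, 0, 0, 0, 0, 0, 0, 0, 0, 0]
```

Run:
```python
from ph import *
S=capture("scene")["image"];p=pickle.load(open("d0.pkl","rb"))["scene"]["image"]
t=p[172:192,226:242];r=cv2.matchTemplate(S[150:215,170:310],t,cv2.TM_CCOEFF_NORMED);_,mx,_,loc=cv2.minMaxLoc(r)
print(mx,loc[0]+170,loc[1]+150,"expected 226 172")
```

```text
0.9993760585784912 226 172 expected 226 172
```

The pusher is fully back in its starting place (match 0.999 at 226,172), so the pedal is up, and the blank has stayed home. Handing in.

```bash
python3 -c "
from bench import order
print(order.job_done())"
```

```text
the job is handed in; nothing more can be done
None
```

Job handed in: the blank was rolled groove-up, laid in the bed and shoved home against the end stop, and the pusher is back at its starting place, so the pedal is up again; the hand-in call returned no verdict.

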